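# Spin the can-inspection turntable and brake it on its mark

### The job

For the all-round check of the can in the inspection turntable, flick the turntable by its upright peg so that it spins freely anticlockwise (seen from above), and let the red mark run past the green index plate at least once on its own. Then, as the mark comes round to the plate again, brake the turning disc by pressing a fingertip on its flat top, so that it stops at that touch with the red mark in front of the green plate and stays there when you lift off clear. Do not push the disc into place afterwards, do not stop it anywhere else or by catching the peg, and leave the can in its nest and the things standing around where they are.

Things in the scene. Friction and masses are not known exactly. Their poses are not given: they have to be found in the camera images.
- turntable (a joint): angle of the disc in rad about its vertical axis, growing anticlockwise seen from above, counting on through every turn, no stops. The red mark is exactly in front of the green plate at 0, 2 pi, 4 pi and so on; it starts between 2.8 and 4.4. Free bearing: after a flick to 3 rad/s it loses only 0.2 to 0.3 rad/s each second; a fingertip pressed on the band with a few newtons stops it almost at once.
- turntable_base: fixed grey base of the turntable, origin on the table under the axis. It bears an aluminium disc 200 mm across, 12 mm thick, about 1.5 kg, its flat top 34 mm above the table. On the disc: four white lugs 10 mm high round the can (within 43 mm of the axis), a white field with the peg out to 70 mm from the axis, and outside it a flat dark grey band, 70 to 97 mm from the axis, free all round, to brake on.
- axis_top (a point): the middle of the disc, on its axis, level with the disc's flat top (34 mm above the table). Fixed to the base; its own x axis points from the green index plate towards the axis, z up.
- mark (a point): the red mark, a flat red stripe 8 mm wide painted radially on the disc from the can nest to the rim; the point is on the stripe 80 mm from the axis, at the height of the disc's top. Turns with the disc.
- gate (a point): where the mark must stop: the fixed point over the disc in front of the middle of the green index plate, 80 mm from the axis, at the height of the disc's top. The plate is green with white edge lines, fixed just outside the rim on the side towards +y (within 30 degrees), 46 mm wide along the rim, 22 mm deep, its top 4 mm below the disc's top.
- peg_top (a point): top of the flick peg, an upright steel peg with a black cap, 13 mm across, on the disc 60 mm from the axis, a third of a turn clockwise (seen from above) of the red stripe; its top is 25 mm above the disc's top. Turns with the disc; push it sideways to spin the disc.
- can_work_mid (a point): centre of the can under check, a clear nut can with a white lid, 70 mm across and 45 mm high, standing loose in its nest in the middle of the disc (its top is 79 mm above the table); to be left in place, it turns with the disc.
- glue_stick_mid (a point): centre of a standing glue stick with red cap, 25 mm across and 92 mm high; leave it alone.
- tape_roll_1_mid (a point): centre of a roll of pale packing tape lying flat, 82 mm across and 24 mm high; leave it alone.
- date_stamp_mid (a point): centre of a wooden hand stamp with a turned knob, 27x48 mm and 62 mm high; leave it alone.
Mind the look-alikes: they are no part of the job. What is shaped like the part that bears can_work_mid but orange is not meant.

How it is judged:
On the way, in this order (a step that is already met when the one before it is completed fails the run):
1. the red mark has run past the green plate on its own: the disc turns freely anticlockwise (over 0.5 rad/s), the mark past the plate, no finger touching the disc or peg (value of joint turntable above 6.55 rad and velocity of joint turntable above 0.5 rad/s and contact force between the fingers and turntable below 0.05 N), for 0.15 s.
2. the red mark comes round to the green plate again, the disc still turning freely (over 0.2 rad/s) and untouched as the mark draws near (horizontal distance between mark and gate below 0.055 m and y of mark in the frame of axis_top above 0.004 m and velocity of joint turntable above 0.2 rad/s and contact force between the fingers and turntable below 0.05 N).
3. a fingertip on the disc has stopped it with the mark in front of the green plate (contact force between the fingers and turntable above 0.5 N and velocity of joint turntable between -0.05 and 0.05 rad/s and horizontal distance between mark and gate below 0.018 m), for 0.1 s.
At the end, for the whole second after the job is handed in: The disc is at rest (under 0.05 rad/s) with the red mark in front of the green plate (within 16 mm of its middle, measured 80 mm from the axis), having passed it at least once; the can stands in its nest and the glue stick, tape roll and stamp are within 20 mm of where they were (horizontal distance between mark and gate below 0.016 m and velocity of joint turntable between -0.05 and 0.05 rad/s and value of joint turntable above 6 rad and horizontal distance between can_work_mid and axis_top below 0.008 m and height (world z) of can_work_mid below 0.062 m and angle between can_work_mid's own z axis and vertical below 0.1 rad and distance of each of glue_stick_mid, tape_roll_1_mid, date_stamp_mid from where it was at the start of the episode below 0.02 m); the robot touches nothing.
It fails at once if the mark was carried past the green plate by the finger the first time instead of running past freely (value of joint turntable between 6.08 and 6.48 rad and contact force between the fingers and turntable above 0.3 N).
It fails at once if after the first pass a finger touched the disc while it stood still with the mark more than 18 mm from the plate's middle (stopped elsewhere or pushed into place) (value of joint turntable above 6.6 rad and contact force between the fingers and turntable above 0.3 N and velocity of joint turntable below 0.05 rad/s and horizontal distance between mark and gate above 0.018 m).
It fails at once if after the first pass the peg was touched (caught instead of braking the disc) (value of joint turntable above 6.55 rad and contact force between the fingers and flick_peg above 0.3 N).
It fails at once if the disc was spun clockwise (value of joint turntable below 1 rad).
It fails at once if the can was lifted, tipped or knocked out of its nest, or the glue stick, tape roll or stamp was moved (height (world z) of can_work_mid above 0.064 m or angle between can_work_mid's own z axis and vertical above 0.15 rad or horizontal distance between can_work_mid and axis_top above 0.01 m or distance of any of glue_stick_mid, tape_roll_1_mid, date_stamp_mid from where it was at the start of the episode above 0.02 m).
It also fails if it takes over 51 s, if anything falls off the work surface, if the arm or the gripper's body presses on something with over 40 N, if the wrist force passes 120 N, or if a joint passes its speed limit or range.

### The arm

A 7-joint arm with a two-finger parallel gripper is mounted at the origin on a cart in front of the work surface, level with it; the furniture and walls round the work are solid. World frame = base frame: x ahead of the robot, y to its left, z up, the work surface at z = 0. Lengths are in m, angles in rad, forces in N, time in s.
With the tool pointing down it reaches from about 0.4 to 0.85 m from the base axis. Payload 10.4 kg.
Tool frame: the origin (TCP) lies on the centre line of the jaws, within the pads' length; the fingertips stand 17 mm ahead of it and the grasp point (between the pads) lies 2 mm behind it; z points along the fingers, y is the line along which they close (so a half turn about z gives the same grasp; the last joint's range is limited). The gripper opens to 85 mm and grips with 20 to 120 N. Pads are 22 mm wide; open, the fingers measure 114 mm over their backs; the gripper's body (76 mm by 85 mm) begins 54 mm behind the grasp point. The pads swing forward as they close: fully open they stand 13 mm farther back than shut.
Start: joints at [-1.215, 0.332, -0.065, 1.46, 0.022, 1.35, -0.088], TCP at [0.231, 0.581, 0.248] pointing down, gripper open.
Joint ranges: [-2.6, 2.6], [-0.5, 2.12], [-1.47, 1.34], [0.16, 2.42], [-1.27, 4.41], [0.06, 2.06], [-2.6, 2.6]. Speed limits (rad/s): [2.22, 2.22, 2.79, 2.79, 3.14, 3.14, 3.14].

### API

Orientations are given as a unit quaternion [x, y, z, w].
In Python, from workcell import sensors, imaging, order, spotter gives the robot as it stands. The module is installed in compiled form; this text tells all that it offers.
- The arm moves only by the shell command python3 -m inch 'ROWS' [FORCE]. ROWS is JSON, a list that holds one entry, the list of rows, each a list of 7 numbers: the shift along the tool's x, y, z in m, then the turn, a rotation vector about the tool's x, y, z in rad, then the closure, from -1 (fully open) to 1 (shut). In form: [[[x, y, z, ax, ay, az, hand], ...]]. A call has 1 to 10 rows; each row is the pose to reach, as a shift and turn from the pose commanded when the call began, along the tool's axes at that moment; what a row does not reach only later rows make up. A row lasts 1/10 s, in which the tool goes at most 50 mm and 8.59 degrees, less where a joint would pass 70% of its speed; a pose out of reach is approached as far as the arm can. A call with a gripper value outside its range is refused whole. The fingers move at their own pace and stop on an object; FORCE is the grip in N (left out, the last holds). Time passes only in rows, so rows that repeat a pose let the fingers close. It gives the time, the measured TCP pose, the force, the opening and the grip force at its end, in the units of the state.
- sensors.get_obs(): the state, without advancing time (a new reading comes with each control period).
- imaging.camera(name): name is "scene" or "top"; returns the picture (420x560x3 uint8, blue, green, red); there is no depth.
- imaging.calibration(name): a dict with "mtx" (3x3 intrinsics, pixels), "R" (3x3) and "t" (3): a world point X has camera coordinates R X + t. Camera axes: x right, y down, z forward; pixel columns grow to the right and rows downward; lengths in m; the calibration is good to about 2 mm. A picture is of the moment at which its call begins. calibration takes no time and is no camera call.
- order.hand_in(): hands the job in; it is judged then, once.
Trained networks look in the newest picture that a camera, given by its name, has taken for a name from the list of things; names that differ only in an ending like _2 or _b are one class to them, and where a whole thing is asked for, a point or a joint stands for the part that bears it (a point fixed in the world has none). Each returns a list of dicts, best first, with "conf" (0 to 1); they miss things now and then, are a little off and sometimes report something else, mostly with a low value. They report only what shows in the picture. A call takes as long as a camera call. They do not tell look-alikes from the thing itself.
- spotter.look_for(label, camera): "pixel" ([column, row] in pixels, amid what is visible of it).
The state is a dict: "clock": time; "joint_pos": joint angles; "joint_velocities": joint speeds; "tau": joint torques, N m; "position": TCP position; "ee_rot": TCP orientation; "ft_force": force on the tool from outside, world axes, zero at the start; "torque": the same for the moment, N m; "grip_width": opening from 0.0 (shut) to 1.0 (fully open); "grasp_force": force on a finger pad.
Only numpy, scipy, OpenCV 4.12 (cv2) and the standard library are available. Lean on these libraries where they do the work, as an engineer would, in place of code of your own. Each camera call takes 0.05 s, during which the arm holds its last target. There are 200 camera calls.

## Working session

There is one attempt and no reset: what is moved stays moved. The work goes in short steps, Python scripts to look and compute and a shell command to move; the robot and the scene stay as the last step left them, time stands still between calls to the robot, and variables do not carry over. Pictures are saved under pics/ and viewed, at most 10 in all, crops included, and the job is handed in when it is done.

```bash
mkdir -p pics; cat > h.py <<'E'
import numpy as np,cv2
from workcell import sensors,imaging,order,spotter
from scipy.spatial.transform import Rotation as Ro
def pix2w(px,cam,z):
    c=imaging.calibration(cam);K,R,t=map(np.array,(c["mtx"],c["R"],c["t"]))
    d=R.T@np.linalg.solve(K,[px[0],px[1],1]);o=-R.T@t
    return o+d*(z-o[2])/d[2]
def proj(X,cam):
    c=imaging.calibration(cam);K,R,t=map(np.array,(c["mtx"],c["R"],c["t"]))
    p=K@(R@np.array(X)+t);return p[:2]/p[2]
E
python3 - <<'E'
from h import *
for c in("top","scene"):
    cv2.imwrite(f"pics/{c}0.png",imaging.camera(c))
o=sensors.get_obs();print(o["clock"],o["position"],Ro.from_quat(o["ee_rot"]).as_matrix().round(3).tolist(),o["grip_width"])
zs=dict(turntable_base=.02,mark=.034,peg_top=.059,can_work_mid=.056,glue_stick_mid=.046,tape_roll_1_mid=.012,date_stamp_mid=.03)
for n,z in zs.items():
    for r in spotter.look_for(n,"top")[:2]: print(n,r["pixel"],round(r["conf"],2),pix2w(r["pixel"],"top",z).round(3))
E
```

```text
0.1 [0.23103448 0.58041265 0.24759017] [[-0.929, 0.37, -0.0], [0.37, 0.929, -0.001], [-0.0, -0.001, -1.0]] 1.0033970389067117
turntable_base [245.8, 223.4] 0.63 [0.396 0.243 0.02 ]
mark [247.3, 223.4] 0.98 [0.394 0.237 0.034]
peg_top [246.9, 224.4] 0.93 [0.387 0.236 0.059]
can_work_mid [405.5, 208.4] 0.82 [ 0.423 -0.24   0.056]
can_work_mid [244.4, 211.2] 0.65 [0.428 0.243 0.056]
glue_stick_mid [189.8, 260.3] 0.53 [0.286 0.409 0.046]
glue_stick_mid [245.4, 221.8] 0.49 [0.397 0.242 0.046]
date_stamp_mid [173.0, 225.4] 0.71 [0.395 0.465 0.03 ]
```

View pics/top0.png

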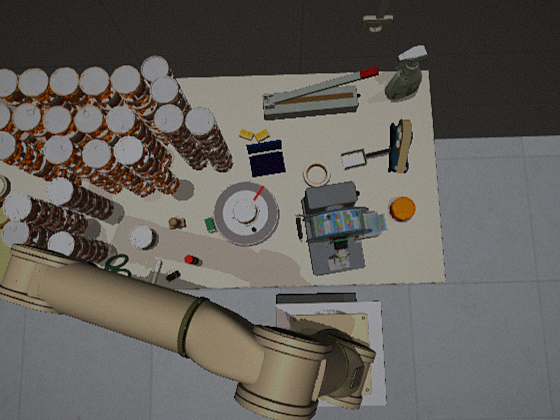

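View pics/scene0.png

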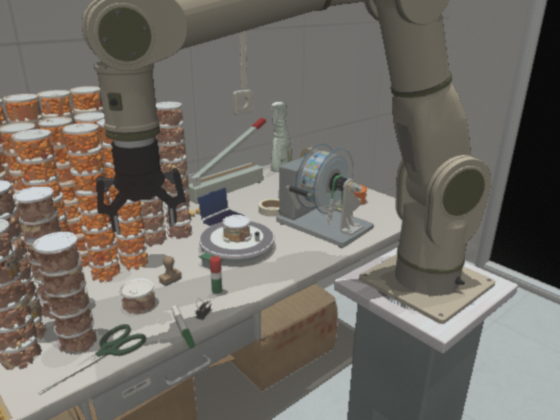

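The top view shows the turntable at about (247,213), the red stripe at (260,193), the peg near (254,229), the green plate at (210,225), the stamp at (177,223), the glue stick at (190,260) and the tape roll at (317,174). A tall machine stands just to the right of the disc. The orange can at (403,208) is the look-alike. Next I'll measure precisely.

```bash
cat >> h.py <<'E'
def segs(im,ax=None):
    hsv=cv2.cvtColor(im,cv2.COLOR_BGR2HSV);return hsv
def blob(m):
    n,l,s,c=cv2.connectedComponentsWithStats(m.astype(np.uint8));
    return [(c[i].round(1),s[i,4]) for i in range(1,n) if s[i,4]>5]
E
python3 - <<'E'
from h import *
im=cv2.imread("pics/top0.png");cr=im[170:275,165:310]
cv2.imwrite("pics/crop0.png",cv2.resize(cr,None,fx=5.5,fy=5.5,interpolation=cv2.INTER_CUBIC))
h=cv2.cvtColor(im,cv2.COLOR_BGR2HSV)
red=((h[...,0]<8)|(h[...,0]>172))&(h[...,1]>130)&(h[...,2]>90)
gr=(h[...,0]>55)&(h[...,0]<90)&(h[...,1]>100)
for nm,m,z in(("red",red,.034),("green",gr,.03)):
    for c,a in blob(m):
        if 160<c[0]<340 and 150<c[1]<280: print(nm,c,a,pix2w(c,"top",z).round(4))
c=imaging.calibration("top");print(-np.array(c["R"]).T@np.array(c["t"]),np.round(c["mtx"],1).tolist(),np.round(c["R"],3).tolist())
E
```

```text
red [258.3 192.5] 38 [0.489  0.2019 0.034 ]
red [188.2 258.8] 52 [0.2911 0.4168 0.034 ]
green [209.2 223.8] 78 [0.3964 0.3541 0.03  ]
green [339.  239.5] 31 [ 0.3376 -0.0398  0.03  ]
green [196.1 261. ] 8 [0.2841 0.3937 0.03  ]
[0.19741288 0.11151352 1.40674281] [[455.7, 0.0, 282.3], [0.0, 455.7, 213.1], [0.0, 0.0, 1.0]] [[-0.025, -1.0, -0.017], [-0.986, 0.028, -0.162], [0.162, 0.013, -0.987]]
```

View pics/crop0.png

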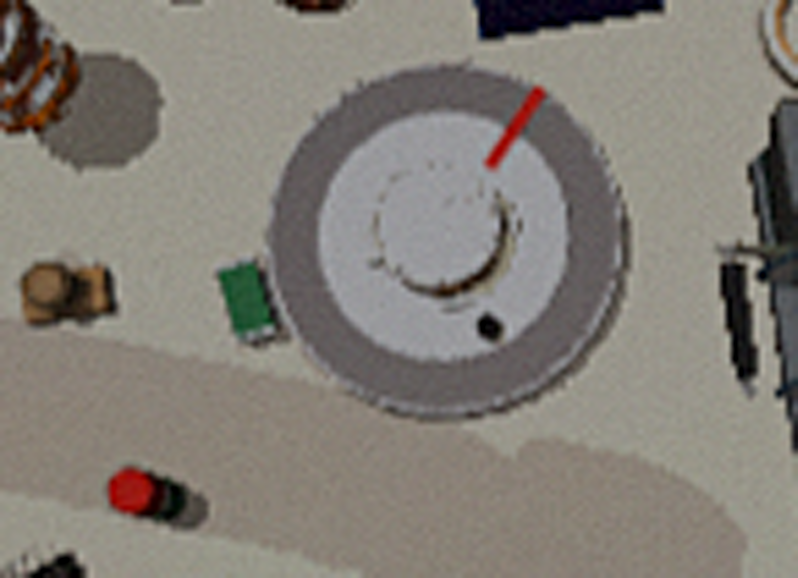

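The crop shows the disc centred near (246,213), the peg cap at (254,229), the stripe running up-right to (263,187) and the green plate at (209,224). The front of the disc is clear.

```bash
python3 - <<'E'
from h import *
im=cv2.imread("pics/top0.png")
hs=cv2.cvtColor(im,cv2.COLOR_BGR2HSV)
g=cv2.cvtColor(cv2.GaussianBlur(im,(3,3),0),cv2.COLOR_BGR2GRAY).astype(float)
# fit center by maximizing gradient at r=70 circle
from scipy.ndimage import map_coordinates
from scipy.optimize import minimize
a=np.linspace(0,2*np.pi,240,endpoint=False)
def ring(c,r):
    P=np.array([proj([c[0]+r*np.cos(t),c[1]+r*np.sin(t),.034],"top") for t in a]);return map_coordinates(g,[P[:,1],P[:,0]],order=1)
f=lambda c:-(np.median(ring(c,.066)-ring(c,.074))+0.0)-np.mean(ring(c,.066)-ring(c,.074))
c0=pix2w((245.7,213.1),"top",.034)[:2];print(c0)
r=min(((f(c0+[dx,dy]),dx,dy) for dx in np.arange(-.008,.0081,.001) for dy in np.arange(-.008,.0081,.001)));print(r)
C=c0+r[1:];print("C",C.round(4))
for n,p,z in(("green",(209.2,223.8),.03),("peg",(253.9,229.3),.059),("red",(258.3,192.5),.034),("redtip",(263.2,186.6),.034)):
    d=pix2w(p,"top",z)[:2]-C;print(n,np.hypot(*d).round(4),np.degrees(np.arctan2(d[1],d[0])).round(1))
for p,z in (((173,225.4),.04),((188.2,258.8),.09),((317,174),.024),((297,218),.05),((299,240),.0)):print(p,pix2w(p,"top",z).round(3))
E
```

```text
[0.42578739 0.24154867]Traceback (most recent call last):
  File "<stdin>", line 13, in <module>
  File "<stdin>", line 13, in <genexpr>
  File "<stdin>", line 11, in <lambda>
  File "<stdin>", line 10, in ring
  File "h.py", line 9, in proj
    c=imaging.calibration(cam);K,R,t=map(np.array,(c["mtx"],c["R"],c["t"]))
ValueError: time passes only in moves, steps and waits
```

```bash
cat >> h.py <<'E'
CAL=imaging.calibration("top");_K,_R,_t=(np.array(CAL[k]) for k in("mtx","R","t"))
def pt(px,z):
    d=_R.T@np.linalg.solve(_K,[px[0],px[1],1]);o=-_R.T@_t
    return o+d*(z-o[2])/d[2]
def projt(X):
    p=_K@(_R@np.array(X)+_t);return p[:2]/p[2]
E
python3 - <<'E'
from h import *
im=cv2.imread("pics/top0.png")
g=cv2.cvtColor(cv2.GaussianBlur(im,(3,3),0),cv2.COLOR_BGR2GRAY).astype(float)
from scipy.ndimage import map_coordinates
a=np.linspace(0,2*np.pi,120,endpoint=False)
def ring(c,r):
    P=np.array([projt([c[0]+r*np.cos(t),c[1]+r*np.sin(t),.034]) for t in a]);return map_coordinates(g,[P[:,1],P[:,0]],order=1)
def f(c): d=ring(c,.067)-ring(c,.073); return -np.median(d)-np.mean(d)
c0=pt((245.7,213.1),.034)[:2]
r=min(((f(c0+[dx,dy]),dx,dy) for dx in np.arange(-.006,.0061,.001) for dy in np.arange(-.006,.0061,.001)));print(r)
C=c0+r[1:];print("C",C.round(4))
for n,p,z in(("green",(209.2,223.8),.03),("peg",(253.9,229.3),.059),("red",(258.3,192.5),.034),("redtip",(263.2,186.6),.034)):
    d=pt(p,z)[:2]-C;print(n,np.hypot(*d).round(4),np.degrees(np.arctan2(d[1],d[0])).round(1))
for p,z in (((173,225.4),.04),((188.2,258.8),.09),((317,174),.024),((297,218),.05),((299,240),.0)):print(p,pt(p,z).round(3))
print(sensors.get_obs()["clock"])
E
```

```text
(np.float64(-88.86156132402158), np.float64(0.003000000000000001), np.float64(0.002))
C [0.4288 0.2435]
green 0.1152 106.3
peg 0.0635 -153.6
red 0.0732 -34.7
redtip 0.0969 -36.1
(173, 225.4) [0.393 0.463 0.04 ]
(188.2, 258.8) [0.287 0.404 0.09 ]
(317, 174) [0.545 0.019 0.024]
(297, 218) [0.404 0.086 0.05 ]
(299, 240) [0.342 0.081 0.   ]
0.45
```

```bash
python3 -m inch '[[[-0.25,-0.258,0.04,0,0,-1.08,1],[-0.25,-0.258,0.04,0,0,-1.08,1],[-0.25,-0.258,0.04,0,0,-1.08,1],[-0.25,-0.258,0.04,0,0,-1.08,1],[-0.25,-0.258,0.04,0,0,-1.08,1],[-0.25,-0.258,0.04,0,0,-1.08,1],[-0.25,-0.258,0.04,0,0,-1.08,1],[-0.25,-0.258,0.04,0,0,-1.08,1],[-0.25,-0.258,0.04,0,0,-1.08,1],[-0.25,-0.258,0.04,0,0,-1.08,1]]]' 20
python3 - <<'E'
from h import *
for c in("top","scene"): cv2.imwrite(f"pics/{c}1.png",imaging.camera(c))
a=cv2.imread("pics/top1.png")[120:300,120:400];b=cv2.imread("pics/scene1.png")[100:350,60:420]
cv2.imwrite("pics/both1.png",np.vstack([cv2.resize(a,(440,283)),cv2.resize(b,(440,306))]))
o=sensors.get_obs();print(o["clock"],o["position"],Ro.from_quat(o["ee_rot"]).as_matrix().round(3).tolist(),o["grip_width"])
E
```

```text
clock: 1.45
position: [0.3681, 0.2485, 0.2086]
ee_rot: [-0.343, 0.94, 0.0, 0.0]
ft_force: [0.6, 1.4, 0.4]
grip_width: -0.004
grasp_force: 0.0
1.55 [0.36760651 0.24962052 0.208498  ] [[-0.764, -0.646, 0.0], [-0.646, 0.764, 0.001], [-0.001, 0.0, -1.0]] 0.00037390230697471085
```

View pics/both1.png

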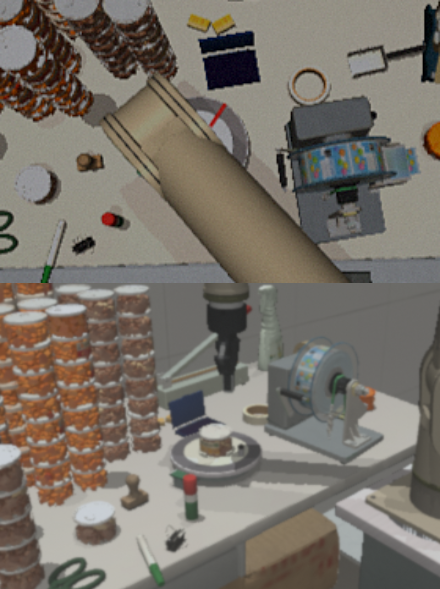

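The scene camera sees the whole disc, and the forearm hides it from the top camera, so I'll use the scene camera. Next I calibrate the contact height at the braking spot.

```bash
python3 -m inch '[[[0.0425,-0.0447,0.05,0,0,0,1],[0.0425,-0.0447,0.10,0,0,0,1],[0.0425,-0.0447,0.135,0,0,0,1],[0.0425,-0.0447,0.147,0,0,0,1],[0.0425,-0.0447,0.147,0,0,0,1],[0.0425,-0.0447,0.147,0,0,0,1]]]'
python3 - <<'E'
from h import *
cv2.imwrite("pics/scene2.png",imaging.camera("scene"))
b=cv2.imread("pics/scene2.png")[160:320,170:340]
cv2.imwrite("pics/s2.png",cv2.resize(b,None,fx=3.5,fy=3.5,interpolation=cv2.INTER_CUBIC))
o=sensors.get_obs();print(o["clock"],o["position"],o["ft_force"])
E
```

```text
clock: 2.15
position: [0.3646, 0.1881, 0.062]
ee_rot: [-0.344, 0.939, 0.0, 0.0]
ft_force: [0.4, 1.3, -0.2]
grip_width: -0.004
grasp_force: 0.0
2.2 [0.36506679 0.18831004 0.0625916 ] [ 0.478571   -0.25462034 -0.18015978]
```

View pics/s2.png

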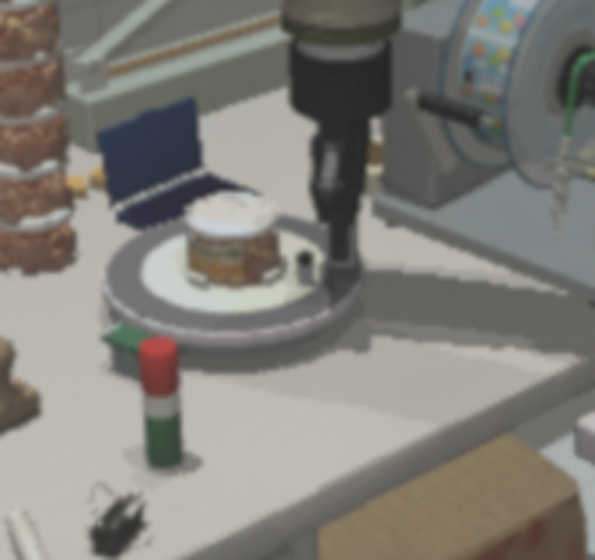

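The finger hovers over the dark band beside the peg, and the front half of the disc and the green plate are visible. I'll probe down.

```bash
for i in 1; do python3 -m inch '[[[0,0,0.008,0,0,0,1],[0,0,0.010,0,0,0,1],[0,0,0.010,0,0,0,1]]]' | grep -E "pos|ft"; python3 -m inch '[[[0,0,0.002,0,0,0,1],[0,0,0.002,0,0,0,1]]]' | grep -E "pos|ft"; python3 -m inch '[[[0,0,0.002,0,0,0,1],[0,0,0.002,0,0,0,1]]]' | grep -E "pos|ft"; done
```

```text
position: [0.3644, 0.1871, 0.0514]
ft_force: [-0.8, 0.3, -0.0]
position: [0.3649, 0.1869, 0.0509]
ft_force: [-7.9, -6.5, 27.4]
position: [0.3653, 0.1866, 0.0507]
ft_force: [-18.5, -16.1, 64.4]
```

```bash
python3 -m inch '[[[0,0,-0.008,0,0,0,1],[0,0,-0.008,0,0,0,1],[0,0,-0.008,0,0,0,1]]]' | grep -E "pos|ft"; python3 -m inch '[[[0,0,0.0055,0,0,0,1]]]' | grep -E "clock|pos|ft"; python3 - <<'E'
from h import *
for i in range(3):
    imaging.camera("scene");o=sensors.get_obs();print(o["clock"],o["position"].round(4),o["ft_force"].round(1))
E
```

```text
position: [0.3645, 0.1871, 0.0554]
ft_force: [0.6, -0.6, 0.2]
clock: 3.3
position: [0.3648, 0.1873, 0.0504]
ft_force: [-30.0, -25.6, 120.8]
3.35 [0.3649 0.187  0.0509] [-6.  -5.1 26.3]
3.4 [0.365  0.187  0.0509] [-8.4 -7.2 31.7]
3.45 [0.3649 0.187  0.0509] [-8.  -6.3 32.1]
```

The impact was too hard, with about 120 N read at the wrist. I'll use a much gentler touch and test it.

```bash
python3 -m inch '[[[0,0,-0.003,0,0,0,1],[0,0,-0.003,0,0,0,1],[0,0,-0.003,0,0,0,1]]]' | grep -E "pos|ft"; python3 -m inch '[[[0,0,0.0017,0,0,0,1]]]' | grep -E "clock|pos|ft"; python3 - <<'E'
from h import *
for i in range(3):
    imaging.camera("scene");o=sensors.get_obs();print(o["clock"],o["position"].round(4),o["ft_force"].round(1))
E
```

```text
position: [0.3641, 0.1869, 0.0522]
ft_force: [-1.1, -0.2, 0.1]
clock: 3.85
position: [0.3643, 0.187, 0.0509]
ft_force: [-9.5, -7.7, 36.4]
3.9 [0.3643 0.1868 0.0511] [-1.5 -1.   5.2]
3.95 [0.3643 0.1868 0.0511] [-2.1 -2.8  9. ]
4.0 [0.3643 0.1869 0.0511] [-2.2 -1.9  8.4]
```

```bash
python3 -m inch '[[[0,0,-0.020,0,0,0,1],[0,0,-0.040,0,0,0,1],[-0.026,0.020,-0.040,0,0,0,1],[-0.026,0.048,-0.040,0,0,0,1],[-0.026,0.048,-0.040,0,0,0,1],[-0.026,0.048,-0.025,0,0,0,1],[-0.026,0.048,-0.0112,0,0,0,1],[-0.026,0.048,-0.0112,0,0,0,1],[-0.026,0.048,-0.0112,0,0,0,1]]]' | grep -E "clock|pos|ft"
python3 - <<'E'
from h import *
cv2.imwrite("pics/scene3.png",imaging.camera("scene"))
b=cv2.imread("pics/scene3.png")[200:270,190:285]
cv2.imwrite("pics/s3.png",cv2.resize(b,None,fx=6,fy=6,interpolation=cv2.INTER_CUBIC))
E
```

```text
clock: 4.9
position: [0.3532, 0.24, 0.0622]
ft_force: [0.6, 0.2, -0.3]
```

View pics/s3.png

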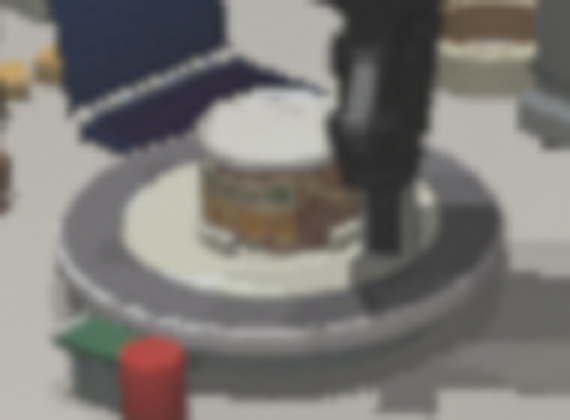

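The finger stands beside the peg on its clockwise side, over the white field and clear of the can. Flicking now, then measuring.

```bash
cat > m.py <<'E'
from h import *
import json,sys
SC=imaging.calibration("scene");K,R,t=(np.array(SC[k]) for k in("mtx","R","t"))
C=np.array([.428,.2425]);G=106.4
o0=-R.T@t;A=R.T@np.linalg.inv(K)
def ang(im):
    h=cv2.cvtColor(im,cv2.COLOR_BGR2HSV)
    v,u=np.nonzero(((h[...,0]<9)|(h[...,0]>171))&(h[...,1]>120)&(h[...,2]>80))
    d=A@np.vstack([u,v,np.ones(len(u))]);P=(o0[:,None]+d*(.034-o0[2])/d[2])[:2]-C[:,None]
    r=np.hypot(*P);k=(r>.045)&(r<.1)
    if k.sum()<4: return None,int(k.sum())
    m=P[:,k].mean(1);return (np.degrees(np.arctan2(m[1],m[0]))-G)%360,int(k.sum()),np.hypot(*m).round(3)
if __name__=="__main__":
    for i in range(int(sys.argv[1])):
        tc=sensors.get_obs()["clock"];im=imaging.camera("scene");a=ang(im)
        print(round(tc,3),a);open("log.txt","a").write(json.dumps([float(tc),None if a[0] is None else float(a[0])])+"\n")
    cv2.imwrite(f"pics/m{tc:.2f}.png",im)
E
python3 -m inch '[[[0,-0.004,0,0,0,0,1],[0,-0.010,0,0,0,0,1],[0,-0.018,0,0,0,0,1],[0,-0.028,0,0,0,0,1],[0,-0.040,0,0,0,0,1],[0,-0.054,0,0,0,0,1],[0,-0.044,-0.02,0,0,0,1],[0.02,-0.044,-0.055,0,0,0,1]]]' | grep -E "clock|pos|ft"
python3 m.py 12
```

```text
clock: 5.75
position: [0.3664, 0.1937, 0.1167]
ft_force: [0.9, 0.6, 1.2]
5.75 (np.float64(297.2282636536087), 6, np.float64(0.087))
5.8 (np.float64(304.8553707257186), 7, np.float64(0.081))
5.85 (np.float64(313.01261268219645), 6, np.float64(0.08))
5.9 (np.float64(321.72521922530035), 9, np.float64(0.085))
5.95 (np.float64(329.2875613679321), 8, np.float64(0.087))
6.0 (np.float64(336.9823888160845), 10, np.float64(0.085))
6.05 (np.float64(344.70933506684906), 9, np.float64(0.086))
6.1 (np.float64(352.7367513289827), 10, np.float64(0.085))
6.15 (np.float64(0.3143864658822366), 13, np.float64(0.087))
6.2 (np.float64(7.808858716680902), 16, np.float64(0.083))
6.25 (np.float64(15.551425396842092), 17, np.float64(0.08))
6.3 (np.float64(22.95681722955385), 18, np.float64(0.078))
```

```bash
python3 -m inch '[[[0.006,-0.004,0.01,0,0,0,1],[0.006,-0.004,0.035,0,0,0,1],[0.006,-0.004,0.053,0,0,0,1],[0.006,-0.004,0.061,0,0,0,1],[0.006,-0.004,0.064,0,0,0,1],[0.006,-0.004,0.0645,0,0,0,1]]]' | grep -E "clock|pos|ft"
python3 m.py 4
python3 - <<'E'
import json,numpy as np
d=[json.loads(l) for l in open("log.txt")];d=np.array([x for x in d if x[1] is not None])
u=np.unwrap(np.radians(d[:,1]));u+=2*np.pi-u[8]+0
print(np.polyfit(d[:12,0]-6.15,u[:12],1),u[-4:])
E
```

```text
clock: 6.95
position: [0.3644, 0.1868, 0.0528]
ft_force: [0.1, 0.1, 0.7]
6.95 (None, 0)
7.0 (None, 0)
7.05 (None, 0)
7.1 (None, 0)
[2.72646384 6.27986723] [6.28318531 6.41398852 6.5491218  6.67837027]
```

```bash
python3 -m inch '[[[0,0,0,0,0,0,1],[0,0,0,0,0,0,1],[0,0,0,0,0,0,1],[0,0,0,0,0,0,1],[0,0,0,0,0,0,1],[0,0,0,0,0,0,1],[0,0,0,0,0,0,1],[0,0,0,0,0,0,1],[0,0,0,0,0,0,1],[0,0,0,0,0,0,1]]]' | grep -E "clock|pos|ft"
python3 m.py 6
```

```text
clock: 8.15
position: [0.3644, 0.187, 0.0528]
ft_force: [-0.1, 0.1, 0.3]
8.15 (np.float64(279.75717321815716), 5, np.float64(0.081))
8.2 (np.float64(285.9618657963881), 7, np.float64(0.084))
8.25 (np.float64(292.4451183289435), 5, np.float64(0.079))
8.3 (np.float64(297.04327221233837), 6, np.float64(0.084))
8.35 (None, 2)
8.4 (np.float64(308.9578870420537), 6, np.float64(0.08))
```

```bash
python3 m.py 12|tail -4; python3 -m inch '[[[0,0,0,0,0,0,1],[0,0,0,0,0,0,1],[0,0,0,0,0,0,1],[0,0,0,0,0,0,1],[0,0,0,0,0,0,1],[0,0,0,0,0,0,1],[0,0,0,0,0,0,1],[0,0,0,0,0,0,1],[0,0,0,0,0,0,1],[0,0,0,0,0,0,1]]]' | grep -E "clock|pos|ft"
python3 -m inch '[[[0,0,0,0,0,0,1],[0,0,0,0,0,0,1],[0,0,0,0,0,0,1],[0,0,0,0,0,0,1],[0,0,0,0,0,0,1],[0,0,0,0,0,0,1],[0,0,0,0,0,0,1],[0,0,0,0,0,0,1],[0,0,0,0,0,0,1],[0,0,0,0,0,0,1]]]' | grep -E "clock|pos|ft"
cat > fit.py <<'E'
import json,numpy as np
d=np.array([x for x in map(json.loads,open("log.txt")) if x[1] is not None])
a=np.radians(d[:,1]);T=d[:,0]
# unwrap over gaps by a predicted motion
g=2*np.pi+2.73*(T-6.15)-.125*(T-6.15)**2
for it in range(4):
    u=a+2*np.pi*np.round((g-a)/(2*np.pi));p=np.polyfit(T-6.15,u,3 if it==3 and len(T)>60 else 2);g=np.polyval(p,T-6.15)
q=np.polyfit(T-6.15,u,2)
r=u-np.polyval(q,T-6.15);print("quad",q,"rms",r.std(),"last res",r[-6:].round(3))
tt=np.arange(T[-1],T[-1]+4,.01);x=np.polyval(q,tt-6.15);v=np.polyval(np.polyder(q),tt-6.15)
for n in(4,6):
    k=np.nonzero((x[:-1]<n*np.pi)&(x[1:]>=n*np.pi))[0]
    if len(k):print(n,"pi at",tt[k[0]].round(3),"w",v[k[0]].round(3))
E
python3 fit.py
```

```text
8.85 (np.float64(2.1012220406788344), 15, np.float64(0.082))
8.9 (np.float64(7.5469966000980975), 14, np.float64(0.082))
8.95 (np.float64(12.76807382091566), 18, np.float64(0.082))
9.0 (np.float64(18.38308027941929), 17, np.float64(0.079))
clock: 10.05
position: [0.3644, 0.187, 0.0528]
ft_force: [-1.0, -0.5, 0.1]
clock: 11.05
position: [0.3643, 0.187, 0.0528]
ft_force: [-0.5, 0.6, 0.9]
quad [-0.13924249  2.71263301  6.29045228] rms 0.00651102598830626 last res [ 0.002  0.     0.004  0.001 -0.005 -0.003]
```

```bash
python3 -m inch '[[[0,0,0,0,0,0,1],[0,0,0,0,0,0,1],[0,0,0,0,0,0,1],[0,0,0,0,0,0,1],[0,0,0,0,0,0,1],[0,0,0,0,0,0,1],[0,0,0,0,0,0,1],[0,0,0,0,0,0,1],[0,0,0,0,0,0,1],[0,0,0,0,0,0,1]]]' | grep -E "clock|pos|ft"
python3 m.py 12; python3 fit.py
```

```text
clock: 12.05
position: [0.3644, 0.187, 0.0528]
ft_force: [0.7, 0.3, 0.1]
12.05 (np.float64(293.1159226693994), 7, np.float64(0.085))
12.1 (np.float64(297.0432618612951), 8, np.float64(0.084))
12.15 (np.float64(300.8709284834108), 7, np.float64(0.082))
12.2 (None, 0)
12.25 (None, 3)
12.3 (None, 3)
12.35 (np.float64(313.01261268219645), 6, np.float64(0.08))
12.4 (np.float64(317.00922660439676), 6, np.float64(0.08))
12.45 (np.float64(320.0990823632224), 7, np.float64(0.085))
12.5 (np.float64(323.4331459980547), 6, np.float64(0.084))
12.55 (np.float64(326.5265374675041), 8, np.float64(0.084))
12.6 (np.float64(330.06236996423206), 8, np.float64(0.084))
quad [-0.1271134   2.68411876  6.28674087] rms 0.00954756223588785 last res [-0.013  0.002  0.002  0.006  0.007  0.016]
6 pi at 13.15 w 0.905
```

```bash
python3 m.py 4; python3 fit.py
```

```text
12.65 (np.float64(332.7707766630434), 7, np.float64(0.087))
12.7 (np.float64(335.7894530229769), 11, np.float64(0.085))
12.75 (np.float64(339.07419831740856), 10, np.float64(0.086))
12.8 (np.float64(342.02002066414326), 7, np.float64(0.082))
quad [-0.12681565  2.68307381  6.28690282] rms 0.009965353029085288 last res [0.001 0.01  0.005 0.007 0.013 0.015]
6 pi at 13.14 w 0.91
```

```bash
python3 m.py 3; python3 -m inch '[[[0,0,0.0018,0,0,0,1],[0,0,0.0022,0,0,0,1],[0,0,0.0022,0,0,0,1],[0,0,0.0022,0,0,0,1],[0,0,0.0022,0,0,0,1]]]' | grep -E "clock|pos|ft"; python3 m.py 3
```

```text
12.85 (np.float64(344.70933506684906), 9, np.float64(0.086))
12.9 (np.float64(347.6302958958397), 12, np.float64(0.085))
12.95 (np.float64(350.71051881562227), 16, np.float64(0.086))
clock: 13.5
position: [0.3646, 0.187, 0.051]
ft_force: [-1.6, -1.7, 9.9]
13.5 (np.float64(359.09017266321075), 13, np.float64(0.085))
13.55 (np.float64(359.09017266321075), 13, np.float64(0.085))
13.6 (np.float64(359.09017266321075), 13, np.float64(0.085))
```

The disc stopped about 1 mm from the gate while pressed with about 10 N. Lifting straight off.

```bash
python3 -m inch '[[[0,0,-0.004,0,0,0,1],[0,0,-0.03,0,0,0,1],[0,0,-0.07,0,0,0,1],[0,0,-0.11,0,0,0,1],[0,0,-0.13,0,0,0,1],[0,0,-0.13,0,0,0,1],[0,0,-0.13,0,0,0,1]]]' | grep -E "clock|pos|ft"; python3 m.py 3
python3 - <<'E'
from h import *
im=imaging.camera("scene");cv2.imwrite("pics/end.png",cv2.resize(im[160:320,150:320],None,fx=3.5,fy=3.5))
E
```

```text
clock: 14.35
position: [0.3643, 0.187, 0.1804]
ft_force: [0.0, -0.3, -0.4]
14.35 (np.float64(359.2607907078084), 12, np.float64(0.086))
14.4 (np.float64(359.2607907078084), 12, np.float64(0.086))
14.45 (np.float64(359.2607907078084), 12, np.float64(0.086))
```

View pics/end.png

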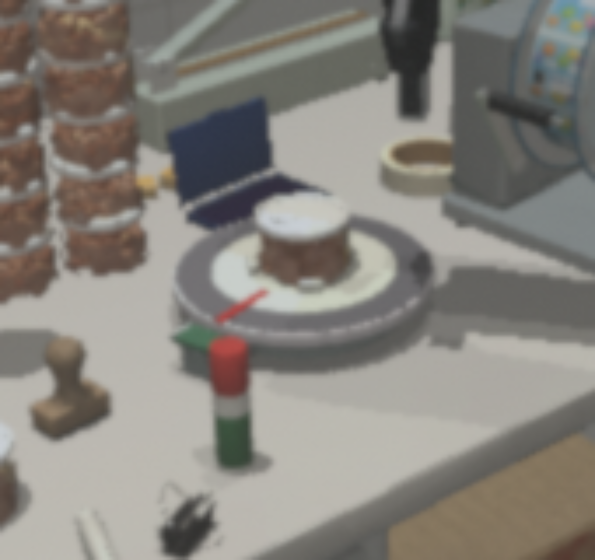

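The red stripe at (243,306) points at the green plate at (200,335). The can is in its nest, the stamp, glue stick and tape roll stand where they were, and the finger is clear.

```bash
python3 -c "
from workcell import order;print(order.hand_in())"
```

```text
the job is handed in; nothing more can be done
None
```

I handed the job in with the disc at rest, the red mark about 1 mm from the plate's middle by the camera, after two free passes and one fingertip brake, with the can and other things where they were; but a trial press before the flick read about 127 N in total at the wrist, over the 120 N limit, so the run may be judged a fail, and the hand-in returned no verdict.

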